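Roll-check the articulator pins and reject the bent one

ROBOT

A 6-joint arm with a two-finger parallel gripper is mounted at the origin on the work surface. World frame = base frame: x ahead of the robot, y to its left, z up, the work surface at z = 0. Lengths are in m, angles in rad, forces in N, time in s.
With the tool pointing down it reaches from about 0.35 to 0.975 m from the base axis. Payload 4.9 kg.
Tool frame: the origin (TCP) lies at the very end of the fingers, on their centre line; the grasp point (between the pads) lies 19 mm behind it; x points along the fingers, y is the direction in which the jaws open and shut, and the axes are right-handed (so a half turn about x gives the same grasp; the last joint's range is limited). The gripper opens to 85 mm and grips with 20 to 120 N. Pads are 22 mm wide; open, the fingers measure 114 mm over their backs; the gripper's body (76 mm by 85 mm) begins 54 mm behind the grasp point. The pads swing forward as they close: fully open they stand 13 mm farther back than shut.
Start: joints at [-1.361, 0.053, 1.613, -0, 1.476, -0.119], TCP at [0.202, -0.592, 0.231] pointing down, gripper open.
Joint ranges: [-3.01, 3.01], [-1.01, 2.22], [0.06, 2.58], [-1.02, 4.17], [0.09, 2.62], [-3.14, 3.14]. Speed limits (rad/s): [2.57, 2.57, 3.14, 3.14, 3.14, 3.14].

INTERFACE

Orientations are given as a rotation vector (axis times angle).
In Python, from station import ctrl gives the robot as it stands. The module is installed in compiled form; this text tells all that it offers.
- The arm moves only by the shell command python3 -m handwheel 'ROWS' [FORCE]. ROWS is JSON, one flat list of numbers, 7 for each row, row after row: the opening, from 0 (shut) to 1 (fully open), then the shift along the tool's x, y, z in m, then the turn, a rotation vector about the tool's x, y, z in degrees. A call has 1 to 12 rows; each row is the pose to reach, as a shift and turn from the pose commanded when the call began, along the tool's axes at that moment; what a row does not reach only later rows make up. A row lasts 1/12 s, in which the tool goes at most 41.7 mm and 7.16 degrees, less where a joint would pass 70% of its speed; a pose out of reach is approached as far as the arm can. A call with a gripper value outside its range is refused whole. The fingers move at their own pace and stop on an object; FORCE is the grip in N (left out, the last holds). Time passes only in rows, so rows that repeat a pose let the fingers close. It gives the time, the measured TCP pose, the force and the opening at its end, in the units of the state.
- ctrl.get_obs(): the state, without advancing time (a new reading comes with each control period).
- ctrl.get_image(name): name is "scene" or "top" or "wrist"; returns (picture, depth): 480x640x3 uint8, blue, green, red; 480x640 float32, m along the optical axis (not along the pixel's ray), 0 where there is no reading.
- ctrl.camera_params(name): a dict with "fov_y" (degrees; the focal length in pixels is half the picture's height over the tangent of half this angle, whatever the lens; pixels are square), "cx", "cy" (the principal point, pixels), "R" (3x3) and "t" (3): a world point X has camera coordinates R X + t; the wrist camera has in their place "hand_eye" (4x4, takes a point from camera to tool coordinates, whose origin is the TCP and whose axes are the tool frame's). Camera axes: x right, y down, z forward; pixel columns grow to the right and rows downward; lengths in m; the calibration is good to about 2 mm. A picture is of the moment at which its call begins: read the wrist's pose just before it. camera_params takes no time and is no camera call.
- ctrl.finish_job(): hands the job in, once; it reports no verdict.
The state is a dict: "t": time; "q": joint angles; "dq": joint speeds; "effort": joint torques, N m; "tool_pos": TCP position; "tool_rot": TCP orientation; "contact_force": force on the tool from outside, world axes, zero at the start; "wrist_torque": the same for the moment, N m; "opening": finger opening in m.
Only numpy, scipy, OpenCV 4.12 (cv2) and the standard library are available. Lean on these libraries where they do the work, as an engineer would, in place of code of your own. Each camera call takes 0.05 s, during which the arm holds its last target.

TASK

Pick up the wooden float by its handle and use it to roll each of the two steel pins at least one full turn along the check plate, towards its far edge, with light steady pressure (about 5 N, never over 15 N, giving way if the pin lifts). One pin wobbles and lifts as it rolls: set the float back upright on its cork pad and lay that pin in the red reject tray, leaving the true pin on the plate and everything else where it is.

Things in the scene. Friction and masses are not known exactly. Their poses are not given: they have to be found in the camera images.
- pin_a_mid (a point): Centre (mid-length, half-way up) of a steel guide pin, 120 long, 16 in diameter, round ends with black caps, 180 g, lying on the plate. y axis along the pin; x starts level, in the rolling direction, z up; both turn with the pin. One of the two pins is straight, the other bent; this list does not say which. One turn moves a pin 50; the float on top travels twice as far as the pin.
- pin_b_mid (a point): Centre (mid-length, half-way up) of a steel guide pin, 120 long, 16 in diameter, round ends with black caps, 180 g, lying on the plate. y axis along the pin; x starts level, in the rolling direction, z up; both turn with the pin. One of the two pins is straight, the other bent; this list does not say which. One turn moves a pin 50; the float on top travels twice as far as the pin.
- pin_a: the pin of pin_a_mid; origin 8 from that centre, under it at the start. The bent pin has a kink at mid-length, its middle 4 off the line through its ends; it starts lying on its side, bend level, so it sits much like the straight one until rolled. Then its middle rises by up to 4 and comes down again within a turn.
- pin_b: the pin of pin_b_mid; origin 8 from that centre, under it at the start. The bent pin has a kink at mid-length, its middle 4 off the line through its ends; it starts lying on its side, bend level, so it sits much like the straight one until rolled. Then its middle rises by up to 4 and comes down again within a turn.
- plate: Fixed flat check plate of pale stone, 240 (x, the rolling direction) x 300 (y) x 20 high; origin at the centre of its underside. Aluminium lips 3 high, 6 wide along its near and far edges (x = -120 and +120). The pins lie side by side in its near half, end to end along y, centres about 140 apart.
- tray: Fixed shallow open red reject tray, outside 110 (x) x 170 (y) x 26 high, walls and floor 4 thick; origin at the centre of its underside. A pin fits in it along the tray's y.
- pad: Fixed cork pad, 130 (x) x 110 (y) x 4 high, on which the float is kept; origin at the centre of its underside.
- float_grip (a point): Hand float: flat wooden block, upright wooden handle, 250 g, loose. This point is on its axis in the handle, at the height to grip, 43 above the sole's underside. Handle 24 (x) x 40 (y), from 18 to 63 above the underside; grip it across its 24 width. x, y as the float's, z up.
- float: The float; origin at the centre of the underside of its blue sole. Base and sole 80 (x) x 44 (y). The sole is sprung: it yields 1 mm per 12 N, at most 6. Roll a pin along the float's x, with the pin lying along the float's y: start with the pin under its front part, end with it under its rear part.
- cast: white plaster dental cast, 66 x 66 x 34, bystander; origin at the centre of its underside
- gauge: small brass block 12 x 22 x 22 standing at the far edge of the plate, midway along it, bystander; origin at the centre of its underside
- bowl: green mixing bowl, 104 across, 58 high, bystander; origin at the centre of its underside
- jar: small jar with white cap, 56 across, 75 high, bystander; origin at the centre of its underside
- driver: black screwdriver, 150 long, lying beside the plate, on the robot's left, bystander; origin at mid-length
- spatula: spatula, 190 long, bystander; origin at mid-length
- mug: blue mug, 76 across, 88 high, bystander; origin at the centre of its underside
There are look-alikes about, which are no part of the job. What is shaped like the float but turquoise is not meant.

How it is judged:
By the outcome, as a careful person would: the job done as asked, in the order asked, and still so for the second after the job is handed in, with the robot touching nothing.
It also fails if it takes over 72 s, if anything falls off the work surface, if the arm or the gripper's body presses on something with over 40 N, if the wrist force passes 120 N, or if a joint passes its speed limit or range.

## Working session

There is one attempt and no reset: what is moved stays moved. The work goes in short steps, Python scripts to look and compute and a shell command to move; the robot and the scene stay as the last step left them, time stands still between calls to the robot, and variables do not carry over. Pictures are saved under pics/ and viewed, and the job is handed in when it is done.

```bash
mkdir -p pics; ls; cat > h.py <<'E'
import numpy as np,cv2
from station import ctrl
from scipy.spatial.transform import Rotation as Rot
def grab(n,f):
    o=ctrl.get_obs(); p,d=ctrl.get_image(n); cv2.imwrite(f'pics/{f}.png',p); np.savez(f'pics/{f}.npz',p=p,d=d,tp=o['tool_pos'],tr=o['tool_rot']); return p,d,o
def cam(n,o=None):
    c=ctrl.camera_params(n); f=240/np.tan(np.radians(c['fov_y'])/2)
    if 'R' in c:
        R=np.array(c['R']).T; t=-R@np.array(c['t'])
    else:
        H=np.array(c['hand_eye']); Rt=Rot.from_rotvec(o['tool_rot']).as_matrix() 
        R=Rt@H[:3,:3]; t=Rt@H[:3,3]+np.array(o['tool_pos'])
    return f,c['cx'],c['cy'],R,t
def ray(C,u,v,z):
    f,cx,cy,R,t=C; d=R@np.array([(u-cx)/f,(v-cy)/f,1.]); s=(z-t[2])/d[2]; return t+s*d
def dep(C,u,v,d):
    f,cx,cy,R,t=C; return t+R@(np.array([(u-cx)/f,(v-cy)/f,1.])*d)
E
python3 - <<'E'
from h import *
o=ctrl.get_obs();print({k:np.round(v,3) for k,v in o.items()})
for n in('scene','top','wrist'):
    grab(n,n+'0');print(n,ctrl.camera_params(n))
E
```

```text
pics
{'t': np.float64(0.0), 'q': array([-1.361,  0.053,  1.614,  0.   ,  1.476, -0.119]), 'dq': array([-0.001, -0.   , -0.001, -0.   ,  0.001,  0.001]), 'effort': array([-2.0000e-03, -3.9369e+01, -3.7018e+01, -0.0000e+00,  7.0000e-03,
       -0.0000e+00]), 'tool_pos': array([ 0.202, -0.591,  0.23 ]), 'tool_rot': array([ 2.044,  0.341, -2.044]), 'contact_force': array([ 0.409, -0.369,  0.217]), 'wrist_torque': array([ 0.025, -0.056,  0.006]), 'opening': np.float64(0.086)}
scene {'fov_y': 46.53925980769923, 'cx': 317.723765781424, 'cy': 240.05382331972416, 'R': array([[-0.63929558,  0.76884358,  0.01344306],
       [ 0.64108201,  0.54255252, -0.5428173 ],
       [-0.42463516, -0.3384026 , -0.83974321]]), 't': array([ 0.35651465, -0.32745068,  1.79069379])}
top {'fov_y': 57.43732683535032, 'cx': 320.5497991344185, 'cy': 238.31887451213586, 'R': array([[-1.48730373e-02, -9.99889389e-01,  4.37834620e-05],
       [-9.95400091e-01,  1.48021156e-02, -9.46549298e-02],
       [ 9.46438118e-02, -1.45138836e-03, -9.95510142e-01]]), 't': array([0.0217399 , 0.57207693, 1.0710209 ])}
wrist {'fov_y': 65.27387989454522, 'cx': 317.16408564255266, 'cy': 238.68691357494723, 'hand_eye': array([[-1.27636792e-03, -2.79697225e-01,  9.60087409e-01,
        -1.43769471e-01],
       [ 9.99998952e-01, -1.01358462e-03,  1.03414519e-03,
         6.19363405e-04],
       [ 6.83882297e-04,  9.60087723e-01,  2.79698225e-01,
        -7.04713507e-02],
       [ 0.00000000e+00,  0.00000000e+00,  0.00000000e+00,
         1.00000000e+00]])}
```

View pics/top0.png

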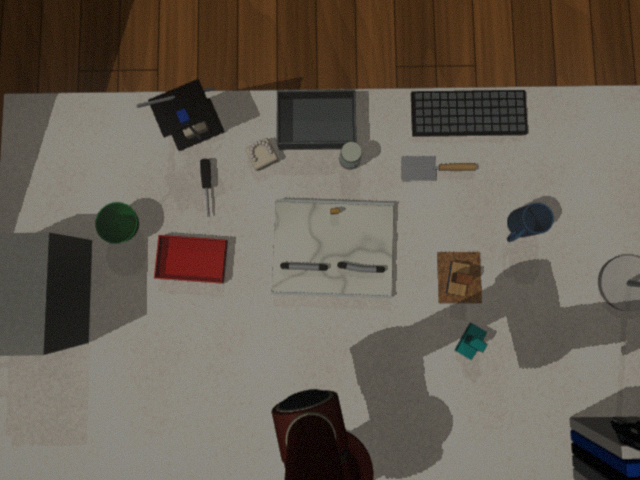

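View pics/scene0.png

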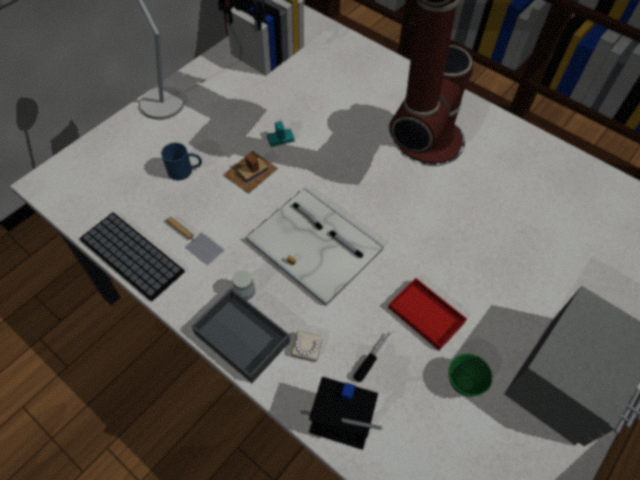

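View pics/wrist0.png

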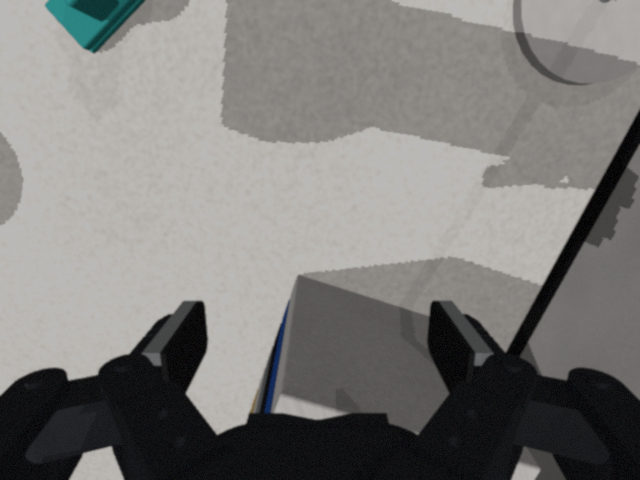

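The top view shows the float on its cork pad at about (459,278), the pins at (304,266) and (362,267) on the plate, the tray at (191,259) and the turquoise decoy at (472,341). I'll measure these now.

```bash
python3 - <<'E'
from h import *
o=ctrl.get_obs(); print(np.round(Rot.from_rotvec(o['tool_rot']).as_matrix(),3))
p=cv2.imread('pics/top0.png'); d=np.load('pics/top0.npz')['d']; C=cam('top')
hsv=cv2.cvtColor(p,cv2.COLOR_BGR2HSV)
def big(m,roi):
    k=np.zeros(m.shape,np.uint8); x0,y0,x1,y1=roi; k[y0:y1,x0:x1]=m[y0:y1,x0:x1]*255
    cs,_=cv2.findContours(k,cv2.RETR_EXTERNAL,cv2.CHAIN_APPROX_NONE); return sorted(cs,key=cv2.contourArea)[::-1]
def rect(c,z,name):
    P=np.array([ray(C,u,v,z)[:2] for u,v in c[:,0]],np.float32)
    print(name,np.round(cv2.minAreaRect((P*1000)),1) if 0 else cv2.minAreaRect(P*1000))
H,S,V=hsv[...,0],hsv[...,1],hsv[...,2]
c=big((S>180)&((H<8)|(H>172)),(140,220,240,300))[0]; rect(c,.026,'tray')
c=big((S>90)&(H<25)&(H>5),(425,240,500,315))[0]; rect(c,.004,'pad')
for n,r in(('pinL',(275,252,333,280)),('pinR',(333,252,392,280))):
    c=big(V<110,r); m=np.concatenate([x for x in c if len(x)>4]); rect(m,.028,n)
for n,u,v in(('pl1',273,199),('pl2',397,201),('pl3',393,296),('pl4',272,294)): print(n,ray(C,u,v,.02))
for n,u,v in(('pinL',304,266),('pinR',362,267),('plate',330,230),('pad',443,258),('floathandle',462,270),('tray floor',190,258)): print(n,dep(C,u,v,d[v,u]))
crop=cv2.resize(p[235:315,425:500],None,fx=8,fy=7,interpolation=cv2.INTER_CUBIC);cv2.imwrite('pics/c1.png',crop)
crop=cv2.resize(p[190:305,265:400],None,fx=5.5,fy=5,interpolation=cv2.INTER_CUBIC);cv2.imwrite('pics/c2.png',crop)
E
```

```text
[[-0.     0.323 -0.946]
 [ 0.002 -0.946 -0.323]
 [-1.    -0.002 -0.   ]]
tray ((527.3877563476562, 338.5845947265625), (164.43527221679688, 103.64093780517578), 85.08776092529297)
pad ((471.010009765625, -337.0919189453125), (107.98248291015625, 126.45503997802734), 89.14795684814453)
pinL ((504.030517578125, 53.097755432128906), (124.63916015625, 21.325227737426758), 86.21967315673828)
pinR ((498.8677062988281, -88.47332000732422), (125.0256576538086, 22.784423828125), 83.13764190673828)
pl1 [0.67532569 0.13273062 0.02      ]
pl2 [ 0.66548124 -0.18266834  0.02      ]
pl3 [ 0.42594471 -0.16517374  0.02      ]
pl4 [0.43537751 0.13632725 0.02      ]
pinL [0.50341548 0.05521273 0.0348358 ]
pinR [ 0.49881761 -0.08825535  0.03461347]
plate [ 0.59393019 -0.01101196  0.01870333]
pad [ 0.519509   -0.29821179  0.00386207]
floathandle [ 0.48801781 -0.34045457  0.01876703]
tray floor [0.52915546 0.34704049 0.00286189]
```

View pics/c1.png

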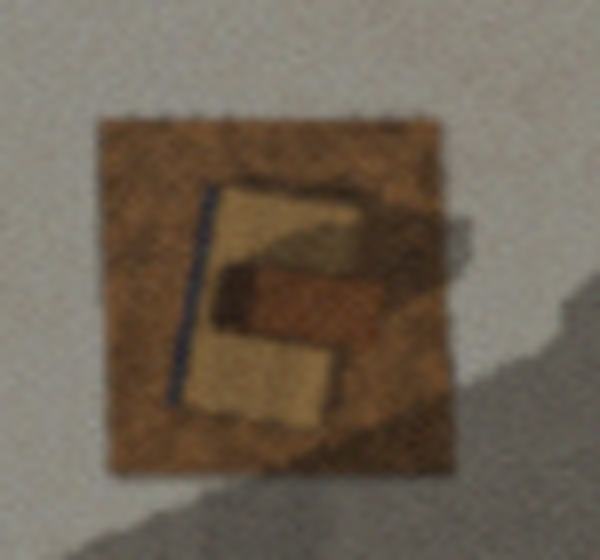

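View pics/c2.png

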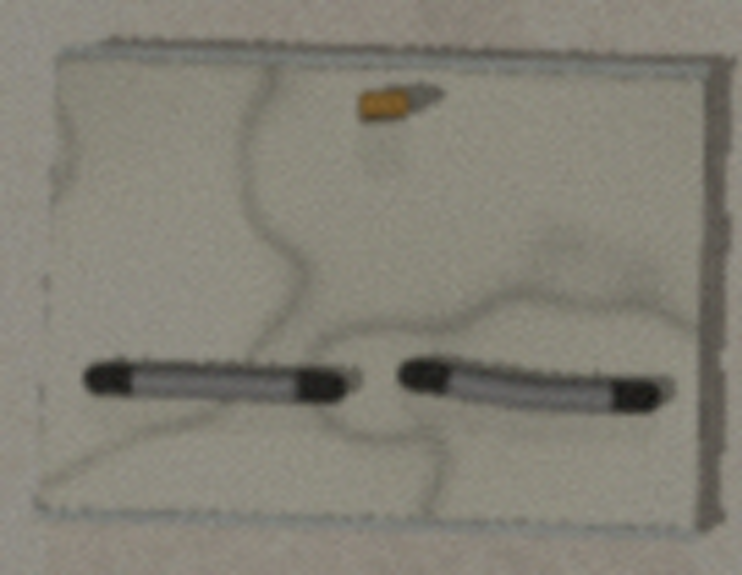

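```bash
cat >> h.py <<'E'
def go(x,y,z,yaw_deg,o=None):
    """shift (mm) in tool axes & turn about tool x, for tool pointing down with jaw dir yaw"""
    o=o or ctrl.get_obs(); R0=Rot.from_rotvec(o['tool_rot']); a=np.radians(yaw_deg)
    Y=np.array([np.cos(a),np.sin(a),0]);X=np.array([0,0,-1.]);Z=np.cross(X,Y)
    R1=Rot.from_matrix(np.stack([X,Y,Z],1))
    s=R0.inv().apply(np.array([x,y,z])-o['tool_pos']); t=(R0.inv()*R1).as_rotvec(degrees=True)
    print('shift',np.round(s,4),'turn',np.round(t,2),'at',np.round(o['tool_pos'],4),'yaw',np.degrees(np.arctan2(*R0.as_matrix()[1::-1,1])).round(2),'F',np.round(o['contact_force'],2),'t',round(float(o['t']),2),'op',round(float(o['opening']),4))
E
python3 - <<'E'
from h import *
C=cam('top')
p1=ray(C,425+210/8,235+185/7,.01);p2=ray(C,425+175/8,235+405/7,.01)
e=p1-p2; yaw=np.degrees(np.arctan2(e[1],e[0]));print(p1,p2,np.linalg.norm(e),yaw)
a=np.radians(yaw);c=(p1+p2)/2+22e-3*np.array([np.sin(a),-np.cos(a),0]);print(c)
# far/near right top corners at base top z~.022
print([ray(C,425+x/8,235+y/7,.022) for x,y in((365,210),(325,430),(185,405),(215,185))])
go(c[0]-.03,c[1],.2,yaw)
E
```

```text
[ 0.51023271 -0.31703234  0.01      ] [ 0.43138608 -0.3026152   0.01      ] 0.08015389181531542 -10.36208795752522
[ 0.46685229 -0.33146497  0.01      ]
[array([ 0.50012423, -0.36157738,  0.022     ]), array([ 0.42227746, -0.34544813,  0.022     ]), array([ 0.43173985, -0.30229595,  0.022     ]), array([ 0.50975736, -0.31501214,  0.022     ])]
shift [ 0.0307 -0.1697 -0.3064] turn [-6.08e+01 -6.00e-02  8.00e-02] at [ 0.2017 -0.591   0.2303] yaw -71.16 F [-0.11  1.28  0.15] t 0.15 op 0.0851
```

```bash
python3 -m handwheel '[1,0.03,-0.17,-0.306,-60.8,0,0, 1,0.03,-0.17,-0.306,-60.8,0,0, 1,0.03,-0.17,-0.306,-60.8,0,0, 1,0.03,-0.17,-0.306,-60.8,0,0, 1,0.03,-0.17,-0.306,-60.8,0,0, 1,0.03,-0.17,-0.306,-60.8,0,0, 1,0.03,-0.17,-0.306,-60.8,0,0, 1,0.03,-0.17,-0.306,-60.8,0,0, 1,0.03,-0.17,-0.306,-60.8,0,0, 1,0.03,-0.17,-0.306,-60.8,0,0, 1,0.03,-0.17,-0.306,-60.8,0,0]' 60
python3 - <<'E'
from h import *
p,d,o=grab('wrist','w1'); go(.467,-.3315,.12,-10.4)
E
```

```text
t: 1.07
tool_pos: [0.4368, -0.331, 0.2009]
tool_rot: [1.34, 1.12, -1.341]
contact_force: [0.0, -0.3, 1.5]
opening: 0.085
shift [ 0.0811  0.0302 -0.0059] turn [0.01 0.02 0.03] at [ 0.4363 -0.3319  0.2011] yaw -10.39 F [-0.05 -1.    0.37] t 1.12 op 0.0856
```

View pics/w1.png

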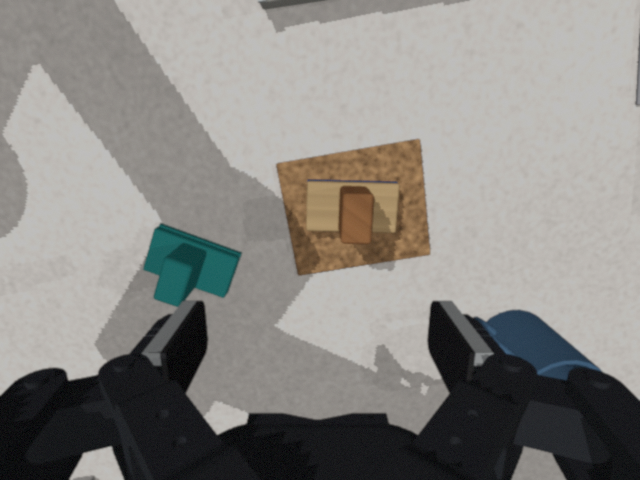

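```bash
python3 - <<'E'
from h import *
o=np.load('pics/w1.npz'); o={'tool_pos':o['tp'],'tool_rot':o['tr']}; C=cam('wrist',o); d=np.load('pics/w1.npz')['d']
p=cv2.imread('pics/w1.png')
cv2.imwrite('pics/c3.png',cv2.resize(p[130:290,270:440],None,fx=4,fy=3.7,interpolation=cv2.INTER_CUBIC))
for u,v in((356,200),(356,215),(356,230),(356,238),(320,200),(320,182),(300,250)): print(u,v,dep(C,u,v,d[v,u]).round(4))
for u,v,z in((307,181,.022),(399,181,.022),(398,233,.022),(308,232,.022)): print(u,v,ray(C,u,v,z).round(4))
E
```

```text
356 200 [ 0.4686 -0.3171  0.068 ]
356 215 [ 0.4669 -0.3286  0.0672]
356 230 [ 0.4651 -0.3398  0.0686]
356 238 [ 0.4641 -0.3464  0.0676]
320 200 [ 0.441  -0.3205  0.023 ]
320 182 [ 0.4437 -0.3051  0.0227]
300 250 [ 0.4131 -0.3681  0.0039]
307 181 [ 0.4329 -0.3024  0.022 ]
399 181 [ 0.5106 -0.3166  0.022 ]
398 233 [ 0.5042 -0.3625  0.022 ]
308 232 [ 0.4253 -0.3471  0.022 ]
```

View pics/c3.png

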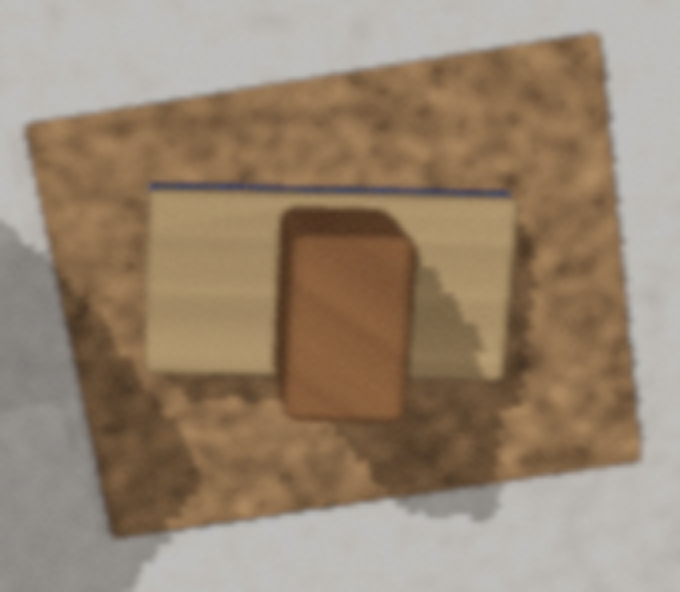

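```bash
python3 -m handwheel '[0.8,0.0,0.0315,-0.006,0,0,0, 0.8,0.06,0.0315,-0.006,0,0,0, 0.8,0.1,0.0315,-0.006,0,0,0, 0.8,0.135,0.0315,-0.006,0,0,0, 0.8,0.16,0.0315,-0.006,0,0,0, 0.8,0.174,0.0315,-0.006,0,0,0, 0.8,0.174,0.0315,-0.006,0,0,0, 0.8,0.174,0.0315,-0.006,0,0,0, 0.8,0.174,0.0315,-0.006,0,0,0]'
python3 - <<'E'
from h import *
go(.468,-.3315,.027,-10.4)
E
```

```text
t: 1.87
tool_pos: [0.4693, -0.3335, 0.0293]
tool_rot: [1.342, 1.114, -1.341]
contact_force: [-0.1, -0.0, 0.7]
opening: 0.0683
shift [ 0.0023 -0.0016 -0.0018] turn [-0.06  0.11 -0.16] at [ 0.4693 -0.3335  0.0293] yaw -10.46 F [-0.07 -0.03  0.72] t 1.87 op 0.0683
```

```bash
python3 -m handwheel '[0.8,0.001,-0.001,-0.0015,0,0,0, 0,0.001,-0.001,-0.0015,0,0,0, 0,0.001,-0.001,-0.0015,0,0,0, 0,0.001,-0.001,-0.0015,0,0,0, 0,0.001,-0.001,-0.0015,0,0,0, 0,0.001,-0.001,-0.0015,0,0,0, 0,0.001,-0.001,-0.0015,0,0,0]' 60
python3 - <<'E'
from h import *
go(.468,-.3315,.15,-10.4)
E
```

```text
t: 2.45
tool_pos: [0.4682, -0.3302, 0.027]
tool_rot: [1.341, 1.117, -1.341]
contact_force: [-1.2, 1.6, 4.0]
opening: 0.0236
shift [-1.23e-01  1.00e-04  1.40e-03] turn [ 0.04  0.03 -0.03] at [ 0.4682 -0.3302  0.027 ] yaw -10.36 F [-1.22  1.6   4.  ] t 2.45 op 0.0236
```

```bash
python3 -m handwheel '[0,-0.04,0,0,0,0,0, 0,-0.08,0,0,0,0,0, 0,-0.12,0,0,0,0,0, 0,-0.15,0,0,0,0,0, 0,-0.17,0,0,0,0,0, 0,-0.17,0,0,0,0,0]' 60
python3 - <<'E'
from h import *
go(.5,-.14,.2,-4)
E
```

```text
t: 2.95
tool_pos: [0.47, -0.3317, 0.2019]
tool_rot: [1.34, 1.108, -1.338]
contact_force: [-0.0, -0.4, -1.4]
opening: 0.0234
shift [ 0.0009 -0.005  -0.194 ] turn [-6.35  0.32 -0.45] at [ 0.47   -0.3317  0.2019] yaw -10.35 F [-0.02 -0.44 -1.39] t 2.95 op 0.0234
```

```bash
python3 -m handwheel '[0,0,-0.005,-0.04,-6.4,0,0, 0,0,-0.005,-0.08,-6.4,0,0, 0,0,-0.005,-0.12,-6.4,0,0, 0,0,-0.005,-0.16,-6.4,0,0, 0,0,-0.005,-0.185,-6.4,0,0, 0,0,-0.005,-0.194,-6.4,0,0, 0,0,-0.005,-0.194,-6.4,0,0, 0,0,-0.005,-0.194,-6.4,0,0]'
python3 - <<'E'
from h import *
p,d,o=grab('wrist','w2'); print(o['contact_force'],o['tool_pos'])
E
```

```text
t: 3.62
tool_pos: [0.4971, -0.1382, 0.1944]
tool_rot: [1.258, 1.178, -1.261]
contact_force: [-0.6, -1.5, -2.4]
opening: 0.0232
[-0.60932648 -1.4589663  -2.37272618] [ 0.49711568 -0.13816215  0.19443267]
```

View pics/w2.png

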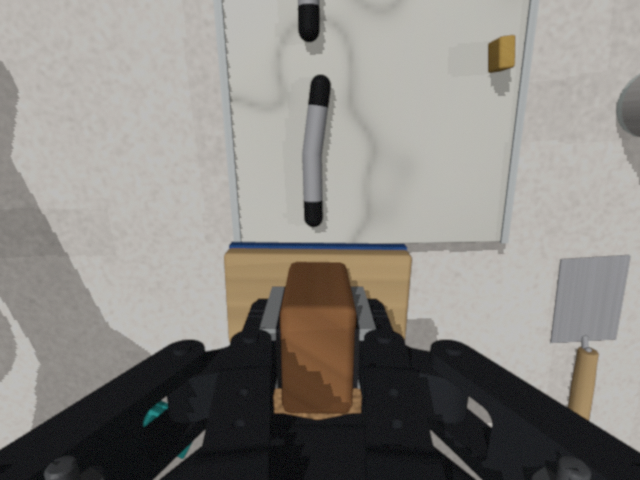

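```bash
python3 - <<'E'
from h import *
o=np.load('pics/w2.npz'); d=o['d'];o={'tool_pos':o['tp'],'tool_rot':o['tr']}; C=cam('wrist',o); T=cam('top')
for n,u,v,z in(('R+',320,76,.028),('R-',313,225,.028),('Rmid',313,152,.028),('L-',309,39,.028),('near',238,240,.02),('far',505,243,.02),('near2',220,0,.023),('far2',533,0,.023)): print(n,ray(C,u,v,z).round(4))
for u,v in ((313,152),(318,100),(313,190),(309,10),(270,200)): print('d',dep(C,u,v,d[v,u]).round(4))
f=lambda x,y,z:ray(T,265+x/5.5,190+y/5,z).round(4)
for n,x,y in(('L+',85,379),('L-',346,386),('R+',400,375),('R-',660,397),('Rmid',530,388)): print('top',n,f(x,y,.028))
E
```

```text
R+ [ 0.5062 -0.0293  0.028 ]
R- [ 0.4924 -0.1462  0.028 ]
Rmid [ 0.4967 -0.0856  0.028 ]
L- [ 0.4997 -0.0033  0.028 ]
near [ 0.4248 -0.1573  0.02  ]
far [ 0.6608 -0.1763  0.02  ]
near2 [0.436  0.0282 0.023 ]
far2 [0.6665 0.0122 0.023 ]
d [ 0.4969 -0.0851  0.0363]
d [ 0.5034 -0.0471  0.0369]
d [ 0.4948 -0.1147  0.0379]
d [0.5012 0.0134 0.0367]
d [ 0.4571 -0.1233  0.0218]
top L+ [0.505  0.1141 0.028 ]
top L- [ 0.4998 -0.004   0.028 ]
top R+ [ 0.5049 -0.0286  0.028 ]
top R- [ 0.4922 -0.146   0.028 ]
top Rmid [ 0.4975 -0.0873  0.028 ]
```

```bash
python3 - <<'E'
from h import *
go(.4715,.0564,.09,-2.5)
E
```

```text
shift [ 0.105  -0.0391 -0.193 ] turn [-1.49  0.01  0.11] at [ 0.4973 -0.1389  0.1949] yaw -3.99 F [ 0.32 -1.25 -2.15] t 3.67 op 0.0237
```

```bash
python3 -m handwheel '[0,0,-0.008,-0.04,-1.5,0,0, 0,0,-0.016,-0.08,-1.5,0,0, 0,0.01,-0.024,-0.12,-1.5,0,0, 0,0.03,-0.032,-0.155,-1.5,0,0, 0,0.055,-0.039,-0.18,-1.5,0,0, 0,0.08,-0.039,-0.193,-1.5,0,0, 0,0.1,-0.039,-0.193,-1.5,0,0, 0,0.105,-0.039,-0.193,-1.5,0,0, 0,0.105,-0.039,-0.193,-1.5,0,0, 0,0.105,-0.039,-0.193,-1.5,0,0]'
python3 - <<'E'
from h import *
go(.4715,.0564,.064,-2.5)
p,d,o=grab('wrist','w3');print(o['contact_force'])
grab('top','t3')
p=cv2.imread('pics/t3.png');cv2.imwrite('pics/t3c.png',cv2.resize(p[180:310,255:410],None,fx=5,fy=4.6))
go(.4715,.0564,.064,-2.5)
E
```

```text
t: 4.5
tool_pos: [0.473, 0.0558, 0.0919]
tool_rot: [1.242, 1.187, -1.242]
contact_force: [0.2, 0.1, -2.6]
opening: 0.0237
shift [ 0.0279 -0.0015 -0.0005] turn [-0.08  0.01 -0.03] at [0.473  0.0558 0.0919] yaw -2.58 F [ 0.21  0.12 -2.64] t 4.5 op 0.0237
[ 0.21308241  0.12164504 -2.6399905 ]
shift [ 0.0292 -0.0025 -0.0003] turn [-0.06  0.01 -0.19] at [0.4739 0.056  0.0932] yaw -2.56 F [ 0.11  0.05 -2.67] t 4.6 op 0.0235
```

View pics/w3.png

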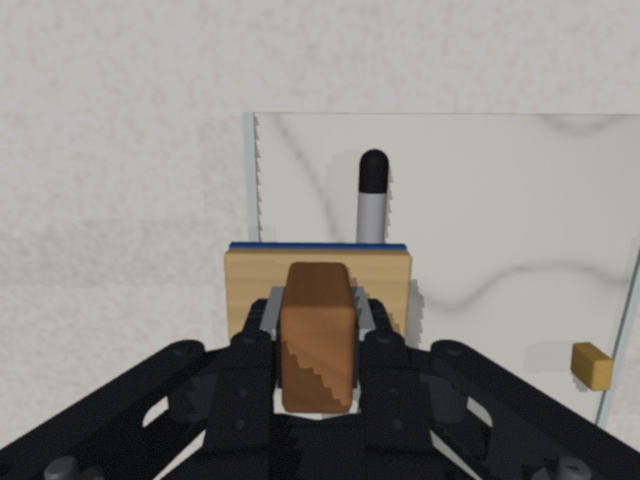

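View pics/t3c.png

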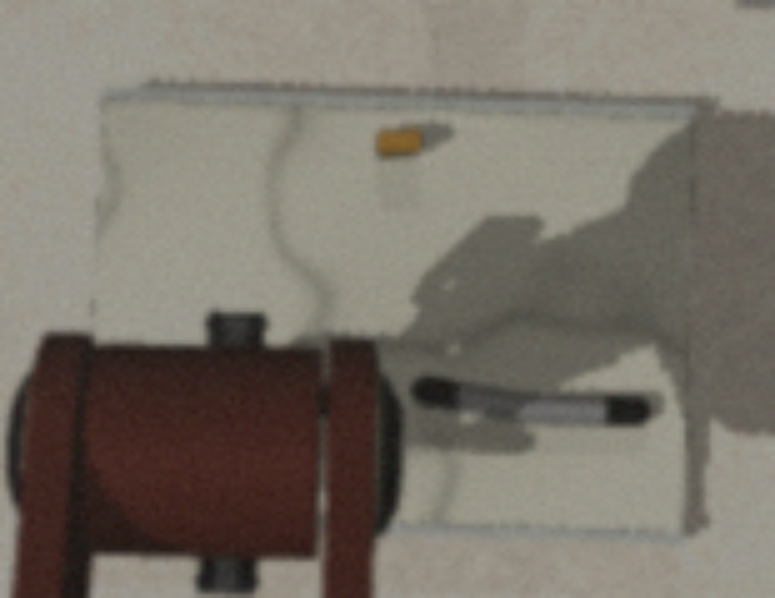

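```bash
python3 -m handwheel '[0,0.01,-0.001,0,0,0,0, 0,0.02,-0.002,0,0,0,0, 0,0.026,-0.002,0,0,0,0, 0,0.028,-0.002,0,0,0,0, 0,0.028,-0.002,0,0,0,0]'
python3 -m handwheel '[0,0.001,0,0,0,0,0, 0,0.002,0,0,0,0,0, 0,0.002,0,0,0,0,0]'
```

```text
t: 5.02
tool_pos: [0.4692, 0.0572, 0.0619]
tool_rot: [1.24, 1.191, -1.243]
contact_force: [0.0, 0.1, -1.8]
opening: 0.0235
t: 5.27
tool_pos: [0.4705, 0.0572, 0.0615]
tool_rot: [1.241, 1.188, -1.24]
contact_force: [0.3, 0.2, -2.6]
opening: 0.023
```

```bash
python3 -m handwheel '[0,0.0005,0,0,0,0,0, 0,0.0005,0,0,0,0,0]'
python3 -m handwheel '[0,0.0005,0,0,0,0,0, 0,0.0005,0,0,0,0,0]'
python3 -m handwheel '[0,0.0005,0,0,0,0,0, 0,0.0005,0,0,0,0,0]'
```

```text
t: 5.43
tool_pos: [0.4704, 0.0572, 0.061]
tool_rot: [1.241, 1.188, -1.24]
contact_force: [-0.6, -0.5, -2.3]
opening: 0.0239
t: 5.6
tool_pos: [0.4703, 0.0572, 0.0603]
tool_rot: [1.241, 1.189, -1.241]
contact_force: [-0.1, 0.3, -2.4]
opening: 0.0233
t: 5.77
tool_pos: [0.4702, 0.0572, 0.0597]
tool_rot: [1.241, 1.189, -1.241]
contact_force: [-1.3, 0.8, -4.2]
opening: 0.0234
```

```bash
python3 -m handwheel '[0,0.0004,0,0,0,0,0, 0,0.0004,0,0,0,0,0]'|grep -E 'pos|force'
python3 -m handwheel '[0,0.0004,0,0,0,0,0, 0,0.0004,0,0,0,0,0]'|grep -E 'pos|force'
```

```text
tool_pos: [0.4704, 0.0571, 0.0595]
contact_force: [0.3, -0.4, -0.9]
tool_pos: [0.4706, 0.0572, 0.0594]
contact_force: [-0.2, -0.4, -0.3]
```

```bash
python3 -m handwheel '[0,0.0003,0,0,0,0,0, 0,0.0003,0,0,0,0,0]'|grep -E 'pos|force'
python3 -m handwheel '[0,0.0001,0,0,0,0,0, 0,0.0001,0,0,0,0,0]'|grep -E 'pos|force'
```

```text
tool_pos: [0.4707, 0.0571, 0.0592]
contact_force: [-0.6, -0.7, -0.0]
tool_pos: [0.4707, 0.0571, 0.0591]
contact_force: [0.5, 1.2, 1.4]
```

```bash
python3 -m handwheel '[0,0.0001,0.001,0,0,0,0, 0,0.0001,0.003,0,0,0,0, 0,0.0001,0.005,0,0,0,0, 0,0.0001,0.007,0,0,0,0, 0,0.0001,0.008,0,0,0,0]'|grep -E 'pos|force'
python3 -m handwheel '[0,0,0.002,0,0,0,0, 0,0,0.004,0,0,0,0, 0,0,0.006,0,0,0,0, 0,0,0.008,0,0,0,0]'|grep -E 'pos|force'
```

```text
tool_pos: [0.4789, 0.0567, 0.0589]
contact_force: [-0.2, 0.1, 2.9]
tool_pos: [0.4867, 0.0563, 0.0587]
contact_force: [-0.0, -0.6, 5.3]
```

```bash
python3 -m handwheel '[0,-0.0003,0.002,0,0,0,0, 0,-0.0004,0.004,0,0,0,0, 0,-0.0004,0.006,0,0,0,0, 0,-0.0004,0.008,0,0,0,0]'|grep -E 'pos|force'
python3 -m handwheel '[0,0,0.002,0,0,0,0, 0,-0.0001,0.004,0,0,0,0, 0,-0.0001,0.006,0,0,0,0, 0,-0.0001,0.008,0,0,0,0]'|grep -E 'pos|force'
```

```text
tool_pos: [0.4944, 0.0559, 0.0589]
contact_force: [-0.6, -1.9, 4.1]
tool_pos: [0.5024, 0.0555, 0.0589]
contact_force: [-0.8, -3.7, 4.5]
```

```bash
python3 -m handwheel '[0,-0.0001,0.002,0.0002,0,0,0, 0,-0.0003,0.004,0.0005,0,0,0, 0,-0.0003,0.006,0.0008,0,0,0, 0,-0.0003,0.008,0.001,0,0,0]'|grep -E 'pos|force'
python3 -m handwheel '[0,-0.0001,0.002,0.0002,0,0,0, 0,-0.0001,0.004,0.0003,0,0,0, 0,-0.0001,0.006,0.0004,0,0,0, 0,-0.0001,0.008,0.0005,0,0,0]'|grep -E 'pos|force'
```

```text
tool_pos: [0.5102, 0.0549, 0.0591]
contact_force: [-0.4, 0.0, 2.8]
tool_pos: [0.5182, 0.0542, 0.0592]
contact_force: [-0.3, 2.4, 1.3]
```

```bash
python3 -m handwheel '[0,0.0001,0.002,0,0,0,0, 0,0.0001,0.004,0,0,0,0, 0,0.0001,0.006,0,0,0,0, 0,0.0001,0.008,0,0,0,0]'|grep -E 'pos|force'
python3 -m handwheel '[0,0,0.002,0,0,0,0, 0,0,0.004,0,0,0,0, 0,0,0.006,0,0,0,0, 0,0,0.008,0,0,0,0]'|grep -E 'pos|force'
```

```text
tool_pos: [0.5262, 0.0534, 0.0592]
contact_force: [-0.8, 1.3, 1.6]
tool_pos: [0.5343, 0.0529, 0.0592]
contact_force: [-0.5, 2.6, 0.9]
```

```bash
python3 -m handwheel '[0,0.0001,0.002,-0.0001,0,0,0, 0,0.0001,0.004,-0.0002,0,0,0, 0,0.0001,0.006,-0.0003,0,0,0, 0,0.0001,0.008,-0.0004,0,0,0]'|grep -E 'pos|force'
python3 -m handwheel '[0,0.0001,0.002,0,0,0,0, 0,0.0001,0.004,0,0,0,0, 0,0.0001,0.006,0,0,0,0, 0,0.0001,0.008,0,0,0,0]'|grep -E 'pos|force'
```

```text
tool_pos: [0.5423, 0.0525, 0.0592]
contact_force: [-1.5, -0.5, 1.0]
tool_pos: [0.5504, 0.0522, 0.0592]
contact_force: [-0.4, -2.6, 0.9]
```

```bash
python3 -m handwheel '[0,0.0002,0.002,0.0001,0,0,0, 0,0.0002,0.004,0.0002,0,0,0, 0,0.0002,0.006,0.0003,0,0,0, 0,0.0002,0.008,0.0004,0,0,0]'|grep -E 'pos|force'
python3 -m handwheel '[0,0,0.002,0,0,0,0, 0,0,0.004,0.0001,0,0,0, 0,0,0.006,0.0001,0,0,0, 0,0,0.008,0.0001,0,0,0]'|grep -E 'pos|force'
```

```text
tool_pos: [0.5584, 0.0517, 0.059]
contact_force: [-0.7, -2.7, 1.9]
tool_pos: [0.5664, 0.0513, 0.059]
contact_force: [-0.3, -2.7, 2.8]
```

```bash
python3 -m handwheel '[0,0,0.002,0.0001,0,0,0, 0,0,0.004,0.0003,0,0,0, 0,0,0.006,0.0004,0,0,0, 0,0,0.008,0.0005,0,0,0]'|grep -E 'pos|force'
python3 -m handwheel '[0,0,0.002,0.0001,0,0,0, 0,0,0.004,0.0002,0,0,0, 0,0,0.006,0.0002,0,0,0, 0,0,0.008,0.0002,0,0,0]'|grep -E 'pos|force'
python3 -m handwheel '[0,0,0.002,0.0001,0,0,0, 0,0,0.004,0.0002,0,0,0, 0,0,0.006,0.0002,0,0,0, 0,0,0.008,0.0002,0,0,0]'|grep -E 'pos|force'
```

```text
tool_pos: [0.5743, 0.0508, 0.059]
contact_force: [0.8, -2.0, 2.5]
tool_pos: [0.5823, 0.0503, 0.0589]
contact_force: [-1.2, -0.6, 3.2]
tool_pos: [0.5903, 0.0497, 0.0589]
contact_force: [-0.3, 0.2, 3.3]
```

```bash
python3 -m handwheel '[0,0,0,0,0,0,0, 0,-0.0005,0,0,0,0,0, 0,-0.001,0,0,0,0,0, 0,-0.002,0,0,0,0,0, 0,-0.006,0,0,0,0,0, 0,-0.02,0,0,0,0,0, 0,-0.05,0,0,0,0,0, 0,-0.085,0,0,0,0,0, 0,-0.11,0,0,0,0,0, 0,-0.11,0,0,0,0,0]'
python3 - <<'E'
from h import *
grab('wrist','w4'); grab('scene','s4')
p=cv2.imread('pics/s4.png');cv2.imwrite('pics/s4c.png',cv2.resize(p[150:330,220:470],None,fx=3.2,fy=3.2))
a=np.radians(-6.6); go(.499-.032*np.cos(a),-.0878-.032*np.sin(a),.17,-6.6)
E
```

```text
t: 12.35
tool_pos: [0.5942, 0.0492, 0.1777]
tool_rot: [1.247, 1.178, -1.231]
contact_force: [1.2, -0.2, -1.3]
opening: 0.0233
shift [ 0.0005 -0.1178  0.1387] turn [ 4.14  0.   -0.19] at [0.5908 0.0494 0.1709] yaw -2.46 F [ 0.18  0.08 -3.46] t 12.45 op 0.0234
```

View pics/s4c.png

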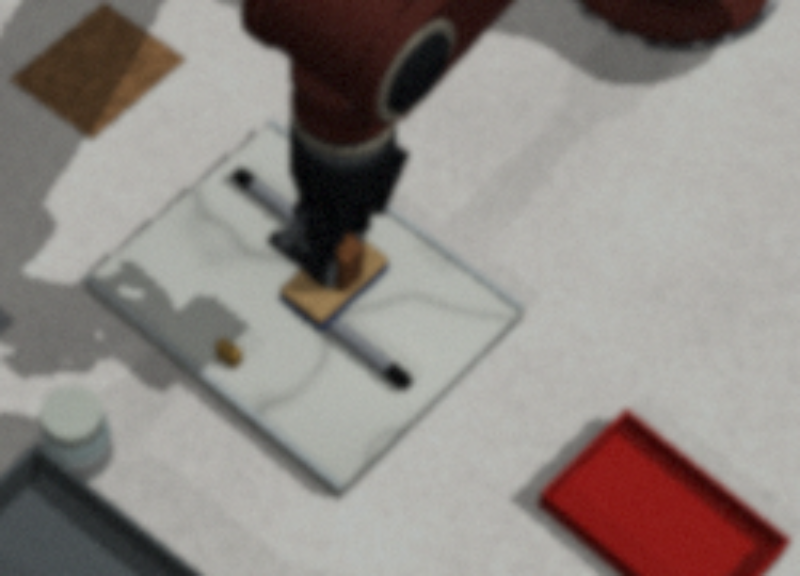

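View pics/w4.png

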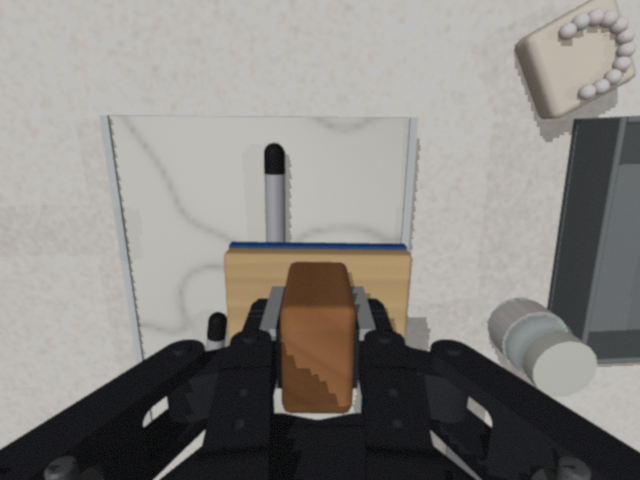

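```bash
python3 -m handwheel '[0,0,-0.03,0.035,4.1,0,0, 0,0,-0.06,0.07,4.1,0,0, 0,0,-0.09,0.105,4.1,0,0, 0,0.02,-0.118,0.139,4.1,0,0, 0,0.05,-0.118,0.139,4.1,0,0, 0,0.075,-0.118,0.139,4.1,0,0, 0,0.08,-0.118,0.139,4.1,0,0, 0,0.08,-0.118,0.139,4.1,0,0]'
python3 - <<'E'
from h import *
p,d,o=grab('wrist','w5');C=cam('wrist',o)
a=np.radians(-6.6); go(.499-.032*np.cos(a),-.0878-.032*np.sin(a),.065,-6.6)
E
```

```text
t: 13.12
tool_pos: [0.4629, -0.0833, 0.0849]
tool_rot: [1.292, 1.16, -1.298]
contact_force: [1.2, 0.1, -2.1]
opening: 0.0228
shift [0.0224 0.0022 0.0002] turn [ 0.05 -0.05  0.21] at [ 0.4651 -0.0837  0.0874] yaw -6.55 F [ 1.16  0.22 -1.65] t 13.17 op 0.0234
```

View pics/w5.png

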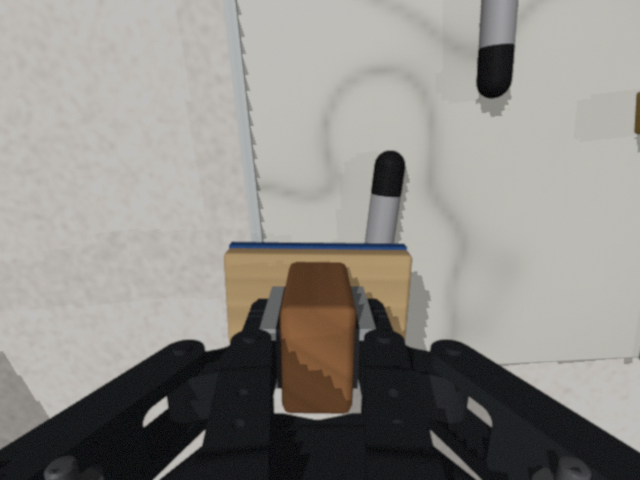

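```bash
python3 -m handwheel '[0,0.01,0.001,0,0,0,0, 0,0.018,0.002,0,0,0,0, 0,0.023,0.002,0,0,0,0, 0,0.025,0.002,0,0,0,0, 0,0.025,0.002,0,0,0,0, 0,0.025,0.002,0,0,0,0]' | grep -E 'pos|force'
python3 -m handwheel '[0,0.0005,0,0,0,0,0, 0,0.0005,0,0,0,0,0]' | grep -E 'pos|force'
python3 -m handwheel '[0,0.0005,0,0,0,0,0, 0,0.0005,0,0,0,0,0]' | grep -E 'pos|force'
```

```text
tool_pos: [0.4684, -0.0844, 0.064]
contact_force: [-0.1, 0.3, -2.5]
tool_pos: [0.4685, -0.0846, 0.0638]
contact_force: [0.5, -0.4, -2.1]
tool_pos: [0.4683, -0.0846, 0.0631]
contact_force: [-0.2, 0.3, -2.0]
```

```bash
python3 -m handwheel '[0,0.001,0,0,0,0,0, 0,0.0015,0,0,0,0,0, 0,0.0015,0,0,0,0,0]' | grep -E 'pos|force'
python3 -m handwheel '[0,0.0005,0,0,0,0,0, 0,0.0005,0,0,0,0,0]' | grep -E 'pos|force'
python3 -m handwheel '[0,0.0004,0,0,0,0,0, 0,0.0004,0,0,0,0,0]' | grep -E 'pos|force'
python3 -m handwheel '[0,0.0004,0,0,0,0,0, 0,0.0004,0,0,0,0,0]' | grep -E 'pos|force'
```

```text
tool_pos: [0.4681, -0.0845, 0.0613]
contact_force: [-0.8, 0.2, -2.7]
tool_pos: [0.4681, -0.0845, 0.0608]
contact_force: [-0.5, -0.1, -2.9]
tool_pos: [0.4681, -0.0845, 0.0604]
contact_force: [-0.7, 1.1, -3.2]
tool_pos: [0.4681, -0.0845, 0.06]
contact_force: [0.1, -0.7, -2.6]
```

```bash
python3 -m handwheel '[0,0.0004,0,0,0,0,0, 0,0.0004,0,0,0,0,0]' | grep -E 'pos|force'
python3 -m handwheel '[0,0.0003,0,0,0,0,0, 0,0.0003,0,0,0,0,0]' | grep -E 'pos|force'
python3 -m handwheel '[0,0.0002,0,0,0,0,0, 0,0.0002,0,0,0,0,0]' | grep -E 'pos|force'
```

```text
tool_pos: [0.4681, -0.0845, 0.0596]
contact_force: [0.2, -0.2, -2.2]
tool_pos: [0.4683, -0.0845, 0.0595]
contact_force: [-0.2, -0.0, -2.1]
tool_pos: [0.4683, -0.0846, 0.0594]
contact_force: [0.4, -0.1, -1.1]
```

```bash
python3 -m handwheel '[0,0.0002,0,0,0,0,0, 0,0.0002,0,0,0,0,0]' | grep -E 'pos|force'
python3 -m handwheel '[0,0.0002,0,0,0,0,0, 0,0.0002,0,0,0,0,0]' | grep -E 'pos|force'
```

```text
tool_pos: [0.4684, -0.0846, 0.0593]
contact_force: [1.0, 1.3, -0.2]
tool_pos: [0.4685, -0.0846, 0.0592]
contact_force: [-0.7, 0.5, 0.8]
```

```bash
python3 -m handwheel '[0,-0.0001,0.001,0,0,0,0, 0,-0.0004,0.002,0,0,0,0]' | grep -E 'pos|force'
python3 -m handwheel '[0,-0.0002,0.001,0,0,0,0, 0,-0.0004,0.002,0,0,0,0]' | grep -E 'pos|force'
```

```text
tool_pos: [0.4704, -0.0848, 0.0595]
contact_force: [-0.8, 1.1, 1.6]
tool_pos: [0.4723, -0.0851, 0.0598]
contact_force: [-1.4, 0.4, 2.2]
```

```bash
python3 -m handwheel '[0,-0.0002,0.001,0,0,0,0, 0,-0.0005,0.002,0,0,0,0, 0,-0.0007,0.003,0,0,0,0, 0,-0.001,0.004,0,0,0,0]' | grep -E 'pos|force'
python3 -m handwheel '[0,-0.0002,0.001,0,0,0,0, 0,-0.0004,0.002,0,0,0,0, 0,-0.0006,0.003,0,0,0,0, 0,-0.0008,0.004,0,0,0,0]' | grep -E 'pos|force'
```

```text
tool_pos: [0.4763, -0.0855, 0.0606]
contact_force: [-1.5, -0.7, 1.9]
tool_pos: [0.4802, -0.086, 0.0614]
contact_force: [-0.7, 0.1, 2.0]
```

```bash
python3 -m handwheel '[0,-0.0002,0.001,0,0,0,0, 0,-0.0003,0.002,0,0,0,0, 0,-0.0005,0.003,0,0,0,0, 0,-0.0006,0.004,0,0,0,0]' | grep -E 'pos|force'
python3 -m handwheel '[0,-0.0001,0.001,0,0,0,0, 0,-0.0002,0.002,0,0,0,0, 0,-0.0004,0.003,0,0,0,0, 0,-0.0005,0.004,0,0,0,0]' | grep -E 'pos|force'
```

```text
tool_pos: [0.4842, -0.0864, 0.062]
contact_force: [-0.4, -0.8, 1.2]
tool_pos: [0.4881, -0.0869, 0.0625]
contact_force: [-0.8, -1.7, 1.0]
```

```bash
python3 -m handwheel '[0,0,0.001,0,0,0,0, 0,-0.0001,0.002,0,0,0,0, 0,-0.0001,0.003,0,0,0,0, 0,-0.0002,0.004,0,0,0,0]' | grep -E 'pos|force'
python3 -m handwheel '[0,0,0.001,0,0,0,0, 0,0,0.002,0,0,0,0, 0,0,0.003,0,0,0,0, 0,-0.0001,0.004,0,0,0,0]' | grep -E 'pos|force'
```

```text
tool_pos: [0.4922, -0.0874, 0.0628]
contact_force: [-0.8, -1.4, 1.1]
tool_pos: [0.4962, -0.0878, 0.0629]
contact_force: [-0.2, -1.1, 0.9]
```

```bash
python3 -m handwheel '[0,0.0001,0.001,0,0,0,0, 0,0.0001,0.002,0,0,0,0, 0,0.0001,0.003,0,0,0,0, 0,0.0001,0.004,0,0,0,0]' | grep -E 'pos|force'
python3 -m handwheel '[0,0.0001,0.001,0,0,0,0, 0,0.0001,0.002,0,0,0,0, 0,0.0002,0.003,0,0,0,0, 0,0.0003,0.004,0,0,0,0]' | grep -E 'pos|force'
```

```text
tool_pos: [0.5002, -0.0883, 0.0628]
contact_force: [-1.2, -1.4, 1.3]
tool_pos: [0.5042, -0.0887, 0.0625]
contact_force: [0.2, -2.2, 1.0]
```

```bash
python3 -m handwheel '[0,0.0001,0.001,0.0001,0,0,0, 0,0.0003,0.002,0.0002,0,0,0, 0,0.0004,0.003,0.0002,0,0,0, 0,0.0005,0.004,0.0003,0,0,0]' | grep -E 'pos|force'
python3 -m handwheel '[0,0.0001,0.001,0,0,0,0, 0,0.0002,0.002,0,0,0,0, 0,0.0004,0.003,0,0,0,0, 0,0.0005,0.004,0,0,0,0]' | grep -E 'pos|force'
```

```text
tool_pos: [0.5082, -0.0893, 0.0621]
contact_force: [0.1, -0.5, 1.6]
tool_pos: [0.5121, -0.0898, 0.0615]
contact_force: [1.0, -2.0, 2.0]
```

```bash
python3 -m handwheel '[0,0.0001,0.001,0,0,0,0, 0,0.0003,0.002,0.0001,0,0,0, 0,0.0005,0.003,0.0001,0,0,0, 0,0.0007,0.004,0.0002,0,0,0]' | grep -E 'pos|force'
python3 -m handwheel '[0,0.0002,0.001,0,0,0,0, 0,0.0004,0.002,0.0001,0,0,0, 0,0.0005,0.003,0.0001,0,0,0, 0,0.0007,0.004,0.0002,0,0,0]' | grep -E 'pos|force'
```

```text
tool_pos: [0.516, -0.0904, 0.0608]
contact_force: [1.1, -0.8, 3.3]
tool_pos: [0.5199, -0.091, 0.06]
contact_force: [1.7, 0.7, 3.6]
```

```bash
python3 -m handwheel '[0,0.0002,0.001,0,0,0,0, 0,0.0004,0.002,0,0,0,0]' | grep -E 'pos|force'
python3 -m handwheel '[0,0.0001,0.001,0,0,0,0, 0,0.0003,0.002,0,0,0,0]' | grep -E 'pos|force'
```

```text
tool_pos: [0.5219, -0.0912, 0.0596]
contact_force: [1.4, 1.0, 3.5]
tool_pos: [0.5238, -0.0915, 0.0592]
contact_force: [1.1, 1.3, 2.8]
```

```bash
python3 -m handwheel '[0,0.0001,0.001,0,0,0,0, 0,0.0002,0.002,0,0,0,0]' | grep -E 'pos|force'
python3 -m handwheel '[0,0,0.001,0,0,0,0, 0,0,0.002,0,0,0,0]' | grep -E 'pos|force'
```

```text
tool_pos: [0.5256, -0.0917, 0.0589]
contact_force: [0.6, 1.1, 3.4]
tool_pos: [0.5273, -0.092, 0.0589]
contact_force: [-0.7, 0.7, 4.1]
```

```bash
python3 -m handwheel '[0,-0.0001,0.001,0,0,0,0, 0,-0.0003,0.002,0,0,0,0]' | grep -E 'pos|force'
python3 -m handwheel '[0,-0.0001,0.001,0,0,0,0, 0,-0.0002,0.002,0,0,0,0]' | grep -E 'pos|force'
```

```text
tool_pos: [0.5294, -0.0923, 0.0592]
contact_force: [-1.2, 1.1, 2.9]
tool_pos: [0.5315, -0.0926, 0.0594]
contact_force: [-0.2, 0.4, 2.5]
```

```bash
python3 -m handwheel '[0,-0.0001,0.001,0,0,0,0, 0,-0.0002,0.002,0,0,0,0, 0,-0.0003,0.003,0,0,0,0]' | grep -E 'pos|force'
python3 -m handwheel '[0,-0.0001,0.001,0,0,0,0, 0,-0.0002,0.002,0,0,0,0, 0,-0.0002,0.003,0,0,0,0]' | grep -E 'pos|force'
```

```text
tool_pos: [0.5346, -0.093, 0.0597]
contact_force: [-1.1, 0.3, 1.5]
tool_pos: [0.5377, -0.0933, 0.06]
contact_force: [-1.5, 0.0, 1.6]
```

```bash
python3 -m handwheel '[0,0,0.001,0,0,0,0, 0,-0.0001,0.002,0,0,0,0, 0,-0.0001,0.003,0,0,0,0]' | grep -E 'pos|force'
python3 -m handwheel '[0,0,0.001,0,0,0,0, 0,0,0.002,0,0,0,0, 0,-0.0001,0.003,0,0,0,0]' | grep -E 'pos|force'
python3 -m handwheel '[0,0,0.001,0,0,0,0, 0,0,0.002,0,0,0,0, 0,0,0.003,0,0,0,0]' | grep -E 'pos|force'
```

```text
tool_pos: [0.5407, -0.0936, 0.0601]
contact_force: [-0.9, -0.7, 0.6]
tool_pos: [0.5437, -0.094, 0.0603]
contact_force: [-0.2, -1.1, 0.6]
tool_pos: [0.5467, -0.0943, 0.0604]
contact_force: [0.1, -1.5, 0.5]
```

```bash
python3 -m handwheel '[0,0.0001,0.001,0,0,0,0, 0,0.0001,0.002,0,0,0,0, 0,0.0001,0.003,0,0,0,0]' | grep -E 'pos|force'
python3 -m handwheel '[0,0.0001,0.001,0,0,0,0, 0,0.0001,0.002,0,0,0,0, 0,0.0001,0.003,0,0,0,0]' | grep -E 'pos|force'
python3 -m handwheel '[0,0,0.001,0,0,0,0, 0,0.0001,0.002,0,0,0,0, 0,0.0001,0.003,0,0,0,0]' | grep -E 'pos|force'
```

```text
tool_pos: [0.5498, -0.0947, 0.0603]
contact_force: [-0.3, -1.1, 1.8]
tool_pos: [0.5528, -0.095, 0.0603]
contact_force: [-0.2, -0.3, 2.4]
tool_pos: [0.5558, -0.0954, 0.0602]
contact_force: [0.7, -1.3, 2.6]
```

```bash
python3 -m handwheel '[0,0.0001,0.001,0,0,0,0, 0,0.0001,0.002,0,0,0,0, 0,0.0002,0.003,0,0,0,0]' | grep -E 'pos|force'
python3 -m handwheel '[0,0.0001,0.001,0,0,0,0, 0,0.0001,0.002,0,0,0,0, 0,0.0002,0.003,0,0,0,0]' | grep -E 'pos|force'
python3 -m handwheel '[0,0.0001,0.001,0,0,0,0, 0,0.0001,0.002,0,0,0,0, 0,0.0002,0.003,0,0,0,0]' | grep -E 'pos|force'
```

```text
tool_pos: [0.5588, -0.0957, 0.06]
contact_force: [0.1, -1.7, 2.1]
tool_pos: [0.5618, -0.0961, 0.0598]
contact_force: [-0.5, -0.6, 3.4]
tool_pos: [0.5647, -0.0964, 0.0596]
contact_force: [0.2, -1.2, 4.5]
```

```bash
python3 -m handwheel '[0,-0.0001,0.001,0,0,0,0, 0,-0.0001,0.002,0,0,0,0]' | grep -E 'pos|force'
python3 -m handwheel '[0,0,0.001,0,0,0,0, 0,0,0.002,0,0,0,0]' | grep -E 'pos|force'
```

```text
tool_pos: [0.5665, -0.0966, 0.0595]
contact_force: [-0.2, -1.5, 3.3]
tool_pos: [0.5685, -0.0968, 0.0594]
contact_force: [0.2, -2.7, 4.0]
```

```bash
python3 -m handwheel '[0,-0.0001,0.001,0,0,0,0, 0,-0.0003,0.002,0,0,0,0]' | grep -E 'pos|force'
python3 -m handwheel '[0,-0.0002,0.001,0,0,0,0, 0,-0.0003,0.002,0,0,0,0]' | grep -E 'pos|force'

```

```text
tool_pos: [0.5703, -0.097, 0.0595]
contact_force: [0.3, -0.8, 1.4]
tool_pos: [0.572, -0.0971, 0.0595]
contact_force: [0.5, -1.6, -0.2]
```

```bash
python3 -m handwheel '[0,0.0002,0.001,0,0,0,0, 0,0.0003,0.002,0,0,0,0]' | grep -E 'pos|force'
python3 -m handwheel '[0,0,0.001,0,0,0,0, 0,-0.0002,0.002,0,0,0,0]' | grep -E 'pos|force'
```

```text
tool_pos: [0.5742, -0.0973, 0.0594]
contact_force: [0.5, 0.0, 0.4]
tool_pos: [0.5761, -0.0975, 0.0594]
contact_force: [-0.3, -1.3, -0.3]
```

```bash
python3 -m handwheel '[0,0.0001,0.001,0,0,0,0, 0,0.0001,0.002,0,0,0,0]' | grep -E 'pos|force'
python3 -m handwheel '[0,0,0.001,0,0,0,0, 0,-0.0002,0.002,0,0,0,0]' | grep -E 'pos|force'
```

```text
tool_pos: [0.5779, -0.0976, 0.0594]
contact_force: [-1.2, -0.8, -1.0]
tool_pos: [0.5801, -0.0979, 0.0599]
contact_force: [-0.6, -0.1, 0.1]
```

```bash
python3 -m handwheel '[0,0,0.001,0,0,0,0, 0,0,0.002,0,0,0,0]' | grep -E 'pos|force'
python3 -m handwheel '[0,-0.0001,0.001,0,0,0,0, 0,-0.0003,0.002,0,0,0,0]' | grep -E 'pos|force'
```

```text
tool_pos: [0.5824, -0.0983, 0.0602]
contact_force: [-1.3, -0.2, 0.1]
tool_pos: [0.5845, -0.0986, 0.0606]
contact_force: [-0.5, 0.1, 1.5]
```

```bash
python3 -m handwheel '[0,-0.0003,0.001,0,0,0,0, 0,-0.0005,0.002,0,0,0,0, 0,-0.0007,0.003,0,0,0,0]' | grep -E 'pos|force'
python3 -m handwheel '[0,0,0,0,0,0,0]' | grep -E 'pos|force'
```

```text
tool_pos: [0.5875, -0.099, 0.0612]
contact_force: [0.1, -0.2, -0.7]
tool_pos: [0.5877, -0.099, 0.0613]
contact_force: [0.0, -0.1, 0.9]
```

```bash
python3 -m handwheel '[0,-0.0005,0,0,0,0,0, 0,-0.001,0,0,0,0,0, 0,-0.0015,0,0,0,0,0, 0,-0.003,0,0,0,0,0, 0,-0.008,0,0,0,0,0, 0,-0.03,0,0,0,0,0, 0,-0.065,0,0,0,0,0, 0,-0.095,0,0,0,0,0, 0,-0.12,0,0,0,0,0, 0,-0.12,0,0,0,0,0]'
python3 - <<'E'
from h import *
grab('top','t6'); grab('scene','s6')
p=cv2.imread('pics/t6.png');cv2.imwrite('pics/t6c.png',cv2.resize(p[180:310,255:410],None,fx=5,fy=4.6))
p=cv2.imread('pics/s6.png');cv2.imwrite('pics/s6c.png',cv2.resize(p[150:330,220:470],None,fx=3.2,fy=3.2))
go(.47,-.3317,.18,-10.4)
E
```

```text
t: 26.5
tool_pos: [0.5911, -0.1, 0.1892]
tool_rot: [1.297, 1.141, -1.285]
contact_force: [1.0, -0.3, -0.4]
opening: 0.0236
shift [ 0.0025 -0.0907  0.2445] turn [ 3.84  0.02 -0.17] at [ 0.588  -0.0991  0.1826] yaw -6.56 F [-0.38  0.7  -2.22] t 26.6 op 0.0234
```

View pics/t6c.png

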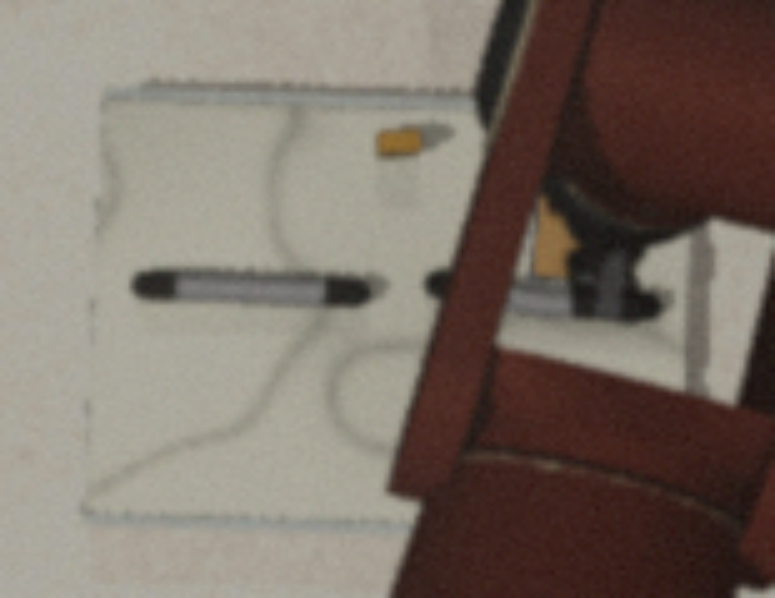

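View pics/s6c.png

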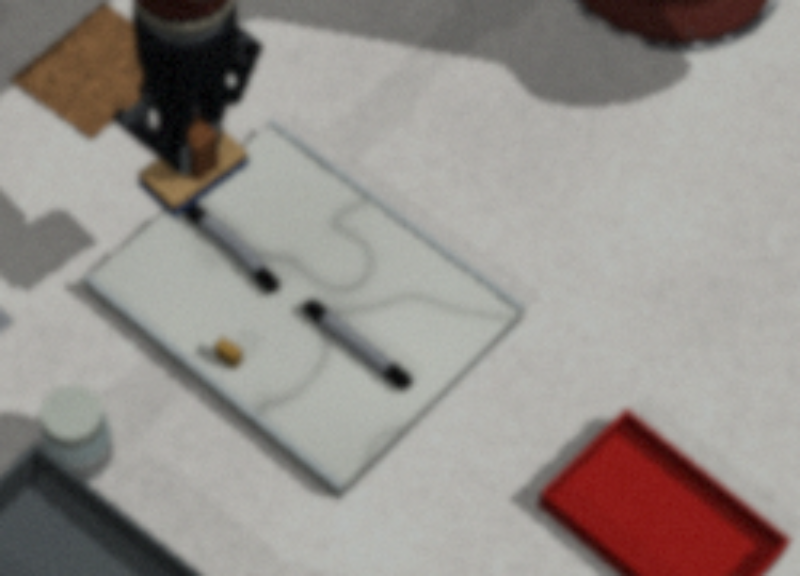

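```bash
python3 - <<'E'
from h import *
T=cam('top');S=cam('scene')
f=lambda x,y:ray(T,255+x/5,180+y/4.6,.028).round(4)
for n,x,y in(('L+',132,285),('L-',373,291),('R+',425,283),('R-',666,304)): print(n,f(x,y))
g=lambda x,y:ray(S,220+x/3.2,150+y/3.2,.028).round(4)
for n,x,y in(('R+',274,284),('R-',188,207),('L-',304,304),('L+',408,383)): print('scene',n,g(x,y))
p=cv2.imread('pics/s0.png') if 0 else cv2.imread('pics/scene0.png')
cv2.imwrite('pics/s0c.png',cv2.resize(p[150:330,220:470],None,fx=3.2,fy=3.2))
E
```

```text
L+ [0.5646 0.1114 0.028 ]
L- [ 0.5595 -0.0092  0.028 ]
R+ [ 0.5635 -0.0353  0.028 ]
R- [ 0.5502 -0.1556  0.028 ]
scene R+ [ 0.5626 -0.0399  0.028 ]
scene R- [ 0.5499 -0.1509  0.028 ]
scene L- [ 0.5616 -0.007   0.028 ]
scene L+ [0.5654 0.1093 0.028 ]
```

View pics/s0c.png

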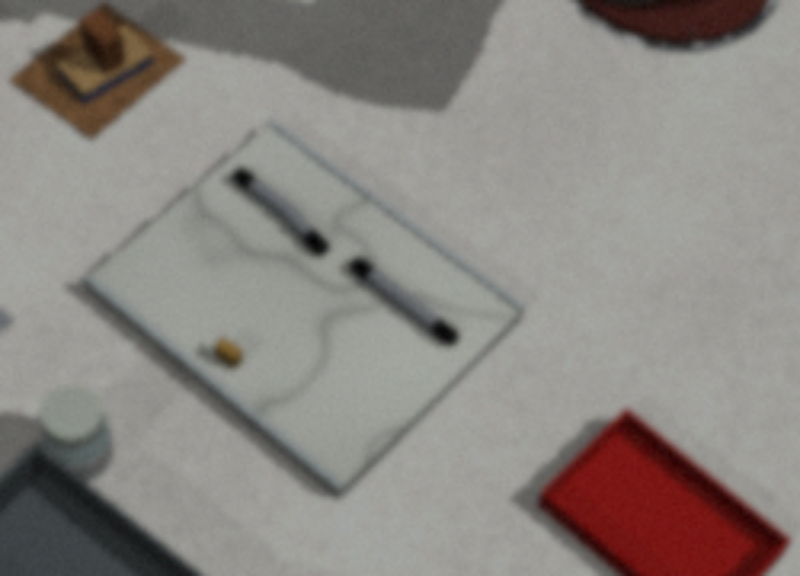

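```bash
python3 -m handwheel '[0,0,-0.014,0.037,3.8,0,0, 0,0,-0.028,0.075,3.8,0,0, 0,0,-0.042,0.112,3.8,0,0, 0,0,-0.056,0.15,3.8,0,0, 0,0,-0.07,0.187,3.8,0,0, 0,0.02,-0.083,0.222,3.8,0,0, 0,0.05,-0.091,0.2445,3.8,0,0, 0,0.085,-0.091,0.2445,3.8,0,0, 0,0.115,-0.091,0.2445,3.8,0,0, 0,0.135,-0.091,0.2445,3.8,0,0, 0,0.135,-0.091,0.2445,3.8,0,0, 0,0.135,-0.091,0.2445,3.8,0,0]'
python3 - <<'E'
from h import *
go(.4683,-.331,.0275,-10.4)
E
```

```text
t: 27.6
tool_pos: [0.4669, -0.3295, 0.0427]
tool_rot: [1.342, 1.125, -1.343]
contact_force: [0.1, -0.4, -1.6]
opening: 0.0233
shift [0.0152 0.0018 0.0012] turn [ 0.03 -0.21  0.33] at [ 0.4669 -0.3295  0.0427] yaw -10.37 F [ 0.13 -0.45 -1.58] t 27.6 op 0.0233
```

```bash
python3 -m handwheel '[0,0.005,0.001,0.001,0,0,0, 0,0.01,0.001,0.001,0,0,0, 0,0.012,0.001,0.001,0,0,0, 0,0.013,0.001,0.001,0,0,0, 0,0.013,0.001,0.001,0,0,0]'
python3 -m handwheel '[0,0.001,0,0,0,0,0, 0,0.001,0,0,0,0,0]'
```

```text
t: 28.02
tool_pos: [0.4701, -0.3327, 0.0336]
tool_rot: [1.341, 1.118, -1.341]
contact_force: [0.1, -0.7, -3.6]
opening: 0.0236
t: 28.18
tool_pos: [0.4699, -0.3327, 0.0324]
tool_rot: [1.341, 1.118, -1.341]
contact_force: [-0.6, 0.5, -2.5]
opening: 0.0234
```

```bash
python3 -m handwheel '[0,0.001,-0.001,-0.001,0,0,0, 0,0.002,-0.001,-0.001,0,0,0, 0,0.003,-0.001,-0.001,0,0,0, 0,0.003,-0.001,-0.001,0,0,0]'|grep -E 'pos|force'
python3 -m handwheel '[0,0.001,0,0,0,0,0, 0,0.001,0,0,0,0,0]'|grep -E 'pos|force'
python3 -m handwheel '[0,0.0007,0,0,0,0,0, 0,0.0007,0,0,0,0,0]'|grep -E 'pos|force'
```

```text
tool_pos: [0.4688, -0.3313, 0.0288]
contact_force: [0.1, -0.3, -3.0]
tool_pos: [0.4689, -0.3314, 0.0279]
contact_force: [-0.1, -0.8, -2.9]
tool_pos: [0.469, -0.3315, 0.0275]
contact_force: [-0.2, 0.6, -1.5]
```

```bash
python3 -m handwheel '[0,0.0003,0,0,0,0,0, 0,0.0003,0,0,0,0,0]'|grep -E 'pos|force'
python3 -m handwheel '[0.4,0.0003,0,0,0,0,0, 0.7,0.0003,0,0,0,0,0, 0.7,0.0003,0,0,0,0,0, 0.7,0.0003,0,0,0,0,0, 0.7,0.0003,0,0,0,0,0, 0.7,-0.01,0,0,0,0,0, 0.7,-0.04,0,0,0,0,0, 0.7,-0.08,0,0,0,0,0, 0.7,-0.12,0,0,0,0,0, 0.7,-0.16,0,0,0,0,0, 0.7,-0.16,0,0,0,0,0]'
python3 - <<'E'
from h import *
grab('wrist','w7')
go(.5569,-.0953-.05,.17,-6.4)
E
```

```text
tool_pos: [0.469, -0.3315, 0.0274]
contact_force: [-1.1, 0.8, -0.7]
t: 29.93
tool_pos: [0.473, -0.335, 0.1991]
tool_rot: [1.339, 1.1, -1.335]
contact_force: [0.7, -0.5, 1.9]
opening: 0.0603
shift [ 0.0241  0.0496 -0.2011] turn [-3.96  0.42 -0.62] at [ 0.4717 -0.334   0.195 ] yaw -10.36 F [-0.58 -0.52  0.3 ] t 29.98 op 0.0599
```

View pics/w7.png

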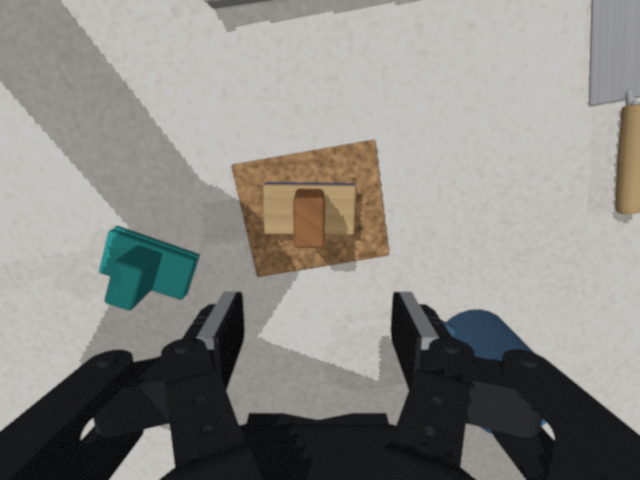

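The float is standing upright, fully on its cork pad at about (310,210). Next I'll go to the bent pin.

```bash
python3 -m handwheel '[0.7,0,0.01,-0.04,-4,0,0, 0.7,0,0.02,-0.08,-4,0,0, 0.7,0,0.03,-0.12,-4,0,0, 0.7,0,0.04,-0.16,-4,0,0, 0.7,0.015,0.05,-0.19,-4,0,0, 0.7,0.024,0.05,-0.201,-4,0,0, 0.7,0.024,0.05,-0.201,-4,0,0, 0.7,0.024,0.05,-0.201,-4,0,0]'
python3 - <<'E'
from h import *
p,d,o=grab('wrist','w8'); print(o['tool_pos'],o['dq'])
E
```

```text
t: 30.65
tool_pos: [0.5532, -0.1425, 0.1616]
tool_rot: [1.288, 1.158, -1.292]
contact_force: [0.3, -0.4, 0.7]
opening: 0.0595
[ 0.55317858 -0.14247198  0.16157605] [-0.03193125 -0.01264497 -0.02722341 -0.00087776 -0.00362516 -0.00042296]
```

View pics/w8.png

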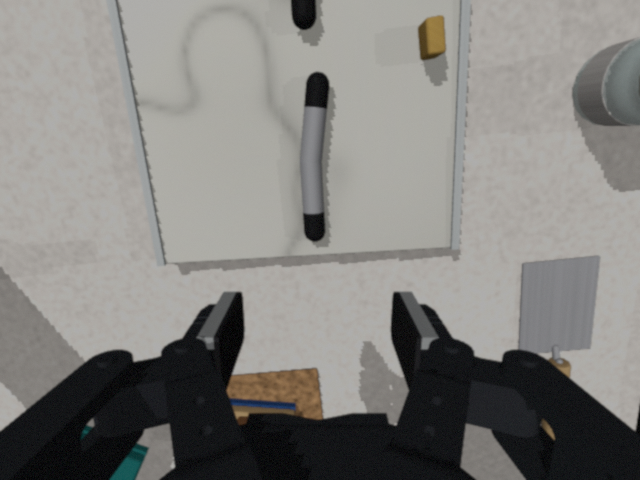

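```bash
python3 - <<'E'
from h import *
z=np.load('pics/w8.npz'); d=z['d'];o={'tool_pos':z['tp'],'tool_rot':z['tr']}; C=cam('wrist',o)
hsv=cv2.cvtColor(z['p'],cv2.COLOR_BGR2HSV)
a=ray(C,317,73,.028);b=ray(C,315,240,.028);m=ray(C,311.5,157,.028)
print(a,b,m,np.linalg.norm(a-b),np.degrees(np.arctan2(-(a-b)[0],(a-b)[1])))
for u,v in((311,157),(312,130),(311,180),(316,90),(314,225)): print(dep(C,u,v,d[v,u]).round(4))
yaw=np.degrees(np.arctan2(-(a-b)[0],(a-b)[1]))
go(m[0],m[1],.024,yaw)
E
```

```text
[ 0.56428742 -0.03606909  0.028     ] [ 0.54960847 -0.15410234  0.028     ] [ 0.55411585 -0.0914626   0.028     ] 0.11894251052617529 -7.089069747812669
[ 0.554  -0.0907  0.0382]
[ 0.5568 -0.0728  0.0362]
[ 0.5521 -0.1069  0.0357]
[ 0.5624 -0.0475  0.0361]
[ 0.5505 -0.1401  0.0363]
shift [ 0.1386 -0.0051 -0.0518] turn [0.71 0.02 0.08] at [ 0.5536 -0.1434  0.1626] yaw -6.38 F [ 0.77 -0.66  0.68] t 30.7 op 0.0596
```

```bash
python3 -m handwheel '[0.5,0.02,-0.005,-0.03,0.7,0,0, 0.5,0.05,-0.005,-0.049,0.7,0,0, 0.5,0.08,-0.005,-0.049,0.7,0,0, 0.5,0.11,-0.005,-0.049,0.7,0,0, 0.5,0.13,-0.005,-0.049,0.7,0,0, 0.5,0.137,-0.005,-0.049,0.7,0,0, 0.5,0.137,-0.005,-0.049,0.7,0,0, 0.5,0.137,-0.005,-0.049,0.7,0,0]'
python3 - <<'E'
from h import *
go(.554,-.094,.0235,-7)
E
```

```text
t: 31.37
tool_pos: [0.5554, -0.0948, 0.0273]
tool_rot: [1.301, 1.146, -1.3]
contact_force: [0.3, -0.3, -0.8]
opening: 0.0425
shift [ 0.0038 -0.0015 -0.0007] turn [-0.15  0.02 -0.08] at [ 0.5554 -0.0948  0.0273] yaw -7.15 F [ 0.32 -0.34 -0.79] t 31.37 op 0.0425
```

```bash
python3 -m handwheel '[0.5,0.001,-0.001,0,0,0,0, 0.4,0.0025,-0.001,0,0,0,0, 0.3,0.0025,-0.001,0,0,0,0, 0,0.0025,-0.001,0,0,0,0, 0,0.0025,-0.001,0,0,0,0, 0,0.0025,-0.001,0,0,0,0, 0,0.0025,-0.001,0,0,0,0, 0,0.0025,-0.001,0,0,0,0]' 40
```

```text
t: 32.03
tool_pos: [0.5544, -0.0936, 0.0248]
tool_rot: [1.299, 1.147, -1.299]
contact_force: [-1.4, -0.9, 6.0]
opening: 0.0143
```

```bash
python3 -m handwheel '[0.3,0,0,0,0,0,0, 0.3,0,0,0,0,0,0, 0.3,0.002,0,0,0,0,0, 0.3,0.002,0,0,0,0,0]'
python3 -m handwheel '[0,0,0,0,0,0,0, 0,0,0,0,0,0,0, 0,0,0,0,0,0,0, 0,0,0,0,0,0,0, 0,0,0,0,0,0,0, 0,0,0,0,0,0,0]' 60
```

```text
t: 32.37
tool_pos: [0.5533, -0.0931, 0.0208]
tool_rot: [1.299, 1.149, -1.3]
contact_force: [-1.1, -0.4, 0.1]
opening: 0.0253
t: 32.87
tool_pos: [0.5535, -0.0932, 0.0213]
tool_rot: [1.299, 1.149, -1.3]
contact_force: [-0.2, 0.8, -2.4]
opening: 0.0136
```

```bash
python3 -m handwheel '[0,-0.003,0,0,0,0,0, 0,-0.01,0,0,0,0,0, 0,-0.02,0,0,0,0,0, 0,-0.035,0,0,0,0,0, 0,-0.05,0,0,0,0,0, 0,-0.06,0,0,0,0,0, 0,-0.06,0,0,0,0,0]'
python3 - <<'E'
from h import *
grab('wrist','w9')
go(.5274,.3386,.17,-5)
E
```

```text
t: 33.45
tool_pos: [0.5561, -0.0941, 0.0855]
tool_rot: [1.301, 1.143, -1.295]
contact_force: [0.1, 0.8, -0.8]
opening: 0.0134
shift [-0.0868 -0.0804 -0.4256] turn [-2.06  0.05 -0.24] at [ 0.5552 -0.0938  0.0839] yaw -7.06 F [ 0.04  0.17 -2.26] t 33.5 op 0.0139
```

View pics/w9.png

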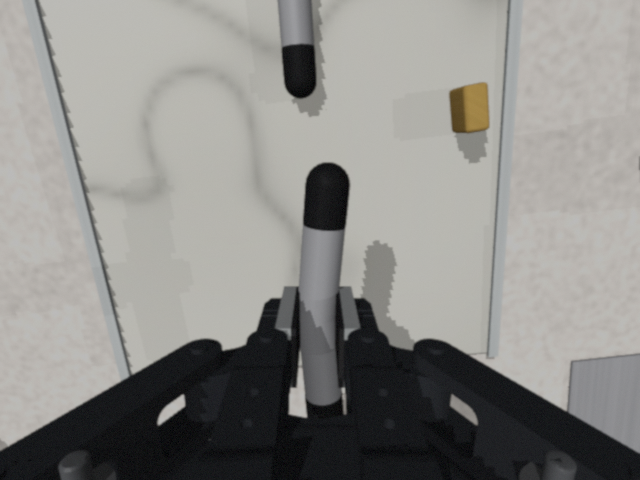

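```bash
python3 -m handwheel '[0,-0.04,0,0,0,0,0, 0,-0.075,0,-0.02,0,0,0, 0,-0.087,-0.008,-0.055,-2,0,0, 0,-0.087,-0.016,-0.09,-2,0,0, 0,-0.087,-0.024,-0.128,-2,0,0, 0,-0.087,-0.032,-0.168,-2,0,0, 0,-0.087,-0.04,-0.208,-2,0,0, 0,-0.087,-0.048,-0.248,-2,0,0, 0,-0.087,-0.055,-0.288,-2,0,0, 0,-0.087,-0.062,-0.328,-2,0,0, 0,-0.087,-0.068,-0.36,-2,0,0, 0,-0.087,-0.07,-0.37,-2,0,0]'
python3 - <<'E'
from h import *
grab('wrist','w10')
go(.5274,.3386,.06,-5)
E
```

```text
t: 34.5
tool_pos: [0.5283, 0.2865, 0.1674]
tool_rot: [1.271, 1.17, -1.272]
contact_force: [-0.2, 0.2, -2.0]
opening: 0.014
shift [ 0.1074 -0.0052 -0.0521] turn [ 0.19 -0.04  0.11] at [0.5284 0.2862 0.1674] yaw -4.81 F [-0.38  0.87 -1.52] t 34.55 op 0.0141
```

View pics/w10.png

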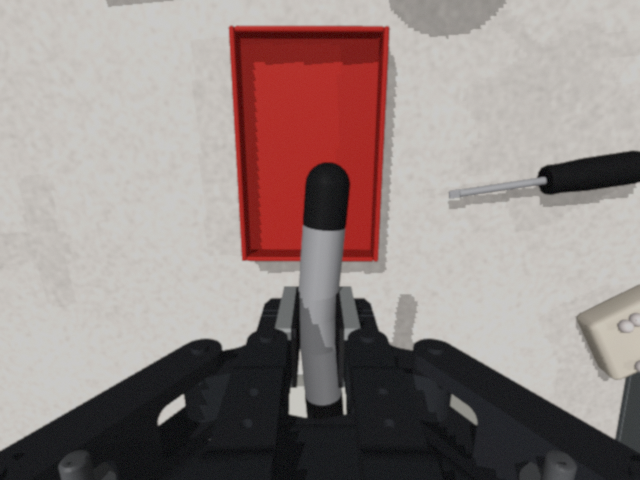

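```bash
python3 - <<'E'
from h import *
z=np.load('pics/w10.npz');o={'tool_pos':z['tp'],'tool_rot':z['tr']}; C=cam('wrist',o)
P=[ray(C,u,v,.026) for u,v in((231,27),(388,27),(378,260),(243,261))]; P=np.array(P);print(P.round(4),P.mean(0),np.linalg.norm(P-np.roll(P,-1,0),axis=1))
go(P.mean(0)[0],P.mean(0)[1],.06,-5)
E
```

```text
[[0.481  0.4281 0.026 ]
 [0.5875 0.419  0.026 ]
 [0.574  0.2515 0.026 ]
 [0.4655 0.2599 0.026 ]] [0.52698966 0.339612   0.026     ] [0.1068815  0.16797135 0.10890167 0.16891163]
shift [ 0.1074 -0.0056 -0.0531] turn [ 0.19 -0.04  0.11] at [0.5284 0.2862 0.1674] yaw -4.81 F [-0.38  0.87 -1.52] t 34.55 op 0.0141
```

```bash
python3 -m handwheel '[0,0,-0.003,-0.035,0,0,0, 0,0.03,-0.005,-0.053,0,0,0, 0,0.065,-0.005,-0.053,0,0,0, 0,0.1,-0.005,-0.053,0,0,0, 0,0.13,-0.005,-0.053,0,0,0, 0,0.148,-0.005,-0.053,0,0,0, 0,0.154,-0.005,-0.053,0,0,0, 0,0.154,-0.005,-0.053,0,0,0, 0,0.154,-0.005,-0.053,0,0,0]'
python3 -m handwheel '[0,0.002,0,0,0,0,0, 0,0.003,0,0,0,0,0, 0,0.003,0,0,0,0,0]'
```

```text
t: 35.3
tool_pos: [0.5302, 0.3352, 0.0152]
tool_rot: [1.275, 1.165, -1.274]
contact_force: [-0.5, 0.1, -1.9]
opening: 0.0141
t: 35.55
tool_pos: [0.5305, 0.3361, 0.0132]
tool_rot: [1.276, 1.165, -1.272]
contact_force: [0.6, -0.2, -2.5]
opening: 0.0137
```

```bash
python3 -m handwheel '[0,0.002,0,0,0,0,0, 0,0.004,0,0,0,0,0, 0,0.004,0,0,0,0,0]'|grep -E 'pos|force'
python3 -m handwheel '[0,0.001,0,0,0,0,0, 0,0.001,0,0,0,0,0]'|grep -E 'pos|force'
python3 -m handwheel '[0,0.0007,0,0,0,0,0, 0,0.0007,0,0,0,0,0]'|grep -E 'pos|force'
```

```text
tool_pos: [0.5292, 0.3356, 0.0073]
contact_force: [-0.5, 0.0, -3.0]
tool_pos: [0.5293, 0.3356, 0.0063]
contact_force: [-0.1, 0.4, -2.7]
tool_pos: [0.5294, 0.3357, 0.0058]
contact_force: [-0.7, 0.1, -1.3]
```

Just touching the floor. Now I'll release and lift.

```bash
python3 -m handwheel '[0.25,0,0,0,0,0,0, 0.35,0,0,0,0,0,0, 0.35,0,0,0,0,0,0, 0.35,0,0,0,0,0,0, 0.35,-0.005,0,0,0,0,0, 0.35,-0.025,0,0,0,0,0, 0.35,-0.06,0,0,0,0,0, 0.35,-0.1,0,0,0,0,0, 0.35,-0.14,0,0.02,0,0,0, 0.35,-0.18,0,0.05,0,0,0, 0.35,-0.2,0,0.06,0,0,0, 0.35,-0.2,0,0.06,0,0,0]'
python3 - <<'E'
from h import *
grab('wrist','w11');grab('top','t11');grab('scene','s11')
E
```

```text
t: 37.13
tool_pos: [0.5279, 0.2751, 0.2154]
tool_rot: [1.285, 1.159, -1.264]
contact_force: [1.7, 0.5, 0.7]
opening: 0.0297
```

View pics/w11.png

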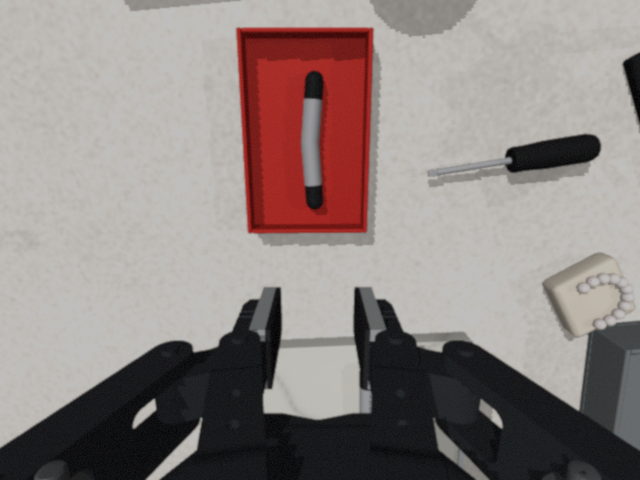

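View pics/t11.png

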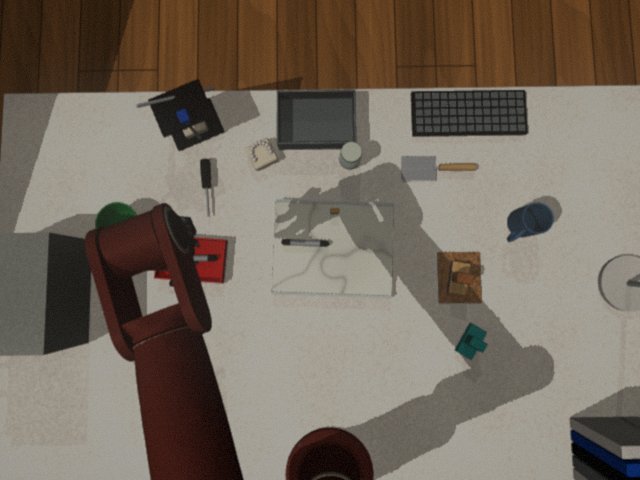

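View pics/s11.png

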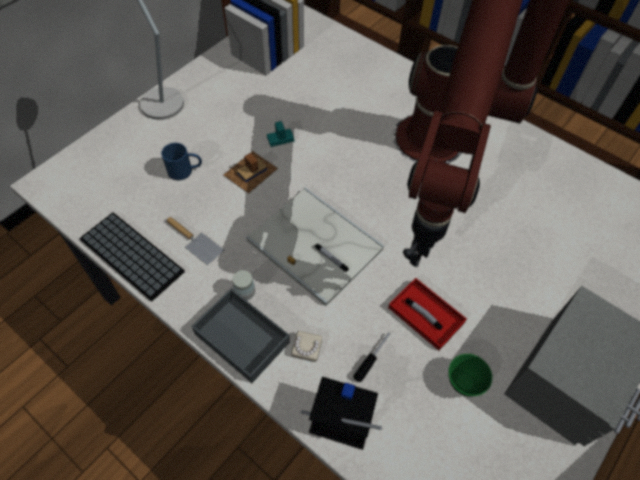

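The bent pin lies flat in the tray at wrist (313,140), the true pin is on the plate at top (305,242), and the float is upright on its pad at top (461,278). The other things look as they were at the start, so I'm handing in.

```bash
python3 -c "
from station import ctrl
print(ctrl.finish_job(), ctrl.get_obs()['t'])"
```

```text
the job is handed in; nothing more can be done
the job is handed in; nothing more can be done
```

I rolled both pins more than a full turn and found that the right-hand one is bent. I set the float back upright on its cork pad and laid the bent pin in the red tray. The job was handed in at about 37 s and gave no verdict.

- **Straight pin (robot's left):** it rolled about 60 mm, roughly 1.2 turns, at a steady height. The downward force was about 3–8 N. It is still on the plate, and its last picture shows it where it stopped.
- **Bent pin (robot's right):** its middle rose about 3.7 mm and came down again within the turn. I raised the float to follow it, with the force at about 2–7 N. It moved about 58 mm, and it had begun its second rise when I stopped.
- **Final checks:** the last pictures show the bent pin flat and wholly inside the tray, the float fully on its pad, and no other object visibly moved. The gripper was clear of everything.

**What was less than exact:**
- I read forces only at the end of each short step, and the readings carry about 1 N of noise, so brief peaks between readings were not seen.
- Near the end of the bent pin's roll the force dropped to about 2 N for a few millimetres, and the second rise came about 8 mm of float travel later than I had calculated. A little slip there is possible.
- The straight pin also saw sideways forces of up to 3.7 N, because the float's path was not exactly in line with its rolling direction.
- The first grip on the bent pin seemed shallow, so I reopened and took it again 2–3 mm lower before lifting.

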